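# Open the pressure cooker

### The job

Open the small pressure cooker: pull its safety catch fully back along the lid's handle, then turn the lid by its handle counter-clockwise (seen from above) until the lugs let go, and lift it straight off. Set the lid down gently, right way up and flat on the middle of the wooden chopping board, keeping it level on the way so that it does not drip, and disturb nothing else on the worktop.

Things in the scene. Friction and masses are not known exactly. Their poses are not given: they have to be found in the camera images.
- pot: Pot of the cooker: plain steel, outer radius 78 mm, rim 100 mm above the worktop; heavy, does not move. Origin: centre of its underside on the worktop; z up; +x along its black handle (22 mm wide, 46 to 66 mm above the worktop, out to 182 mm from the axis). On that handle, 103 to 117 mm from the axis, a small steel fork, up to 89 mm above the worktop, holds the catch's tongue.
- lid: Centre of the lid's underside (foot of the skirt); z up, +x along its handle. Steel lid, radius 93 mm, handle out to 176 mm, 0.4 to 0.65 kg. Closed: 80 mm above the worktop, +x along the pot's +x, three tabs under the pot's lugs, so it cannot rise. Turned 0.33 to 1.6 rad counter-clockwise (25 degrees is enough; no stop) it lifts straight off; 20 mm up it is clear of the lugs. Side play 3 mm.
- lid_knob (a point): Centre of the round black knob in the middle of the lid, the place to lift it by: 44 mm diameter, 26 mm high, side upright. It is 58 mm above the lid's underside, so 138 mm above the worktop when seated; the dome under it rises to 22 mm below this point. The lid balances within 20 mm of the knob's axis. Axes as the lid.
- lid_handle (a point): point on the lid's black handle, in the middle of its height and width, 149 mm from the lid's axis: the place to grip it for turning. The handle is 24 mm wide (y) and 20 mm high there, 92 to 112 mm above the worktop when closed, with 26 mm of air between it and the pot's handle below. Axes as the lid's, +x outward.
- catch_grip (a point): Middle of the safety catch: a dark ribbed steel saddle slide astride the lid's handle, 20 mm long (x, along the handle), 34 mm wide (y), flat sides upright from 9.5 mm below to 11 mm above this point. Closed it is 110 mm from the lid's axis and 108 mm above the worktop. Axes as the lid. It slides outward, away from the knob, with about 2 N and stays where it is left.
- catch (a joint): travel of the safety catch along the lid's handle in m: 0 closed (toward the knob; starts between 0 and 0.002), 0.016 fully back (toward the handle's end). Its tongue leaves the pot's fork at 0.011; before that the lid cannot turn.
- board: the wooden chopping board, 195 mm (x) by 200 mm (y), 14 mm thick, fixed. Origin: centre of its underside on the worktop. It lies on one side of the cooker, left or right. Over the back of the worktop hangs a wall cabinet: its front is 0.60 m ahead of the robot's axis, its underside 455 mm above the worktop.
- spice_jar: spice jar with red cap, 45 mm diameter, 106 mm tall, close to the pot; origin at the centre of its underside. Leave it alone.
- salt: salt shaker, 44 mm diameter, 90 mm tall, close behind the pot; origin at the centre of its underside. Leave it alone.
- mug: big cream mug, 102 by 112 mm, 107 mm tall, at the back; origin at the centre of its underside. Leave it alone.
- spoon: teaspoon lying between cooker and board, 132 mm long, 26 mm wide, 11 mm high; origin under its middle, x along it. Leave it alone.
- fork: fork lying in front of the sink, 197 mm long, 27 mm wide, 16 mm high; origin under its middle, x along it. Leave it alone.
- fish_tin: flat fish tin in front of the sink, 63 by 105 mm, 26 mm high; origin at the centre of its underside. Leave it alone.
- sauce: red sauce bottle, 44 by 66 mm, 165 mm tall, standing at the back between cooker and board; origin at the centre of its underside. Leave it alone.

How it is judged:
By the outcome, as a careful person would: the job done as asked, in the order asked, and still so for the second after the job is handed in, with the robot touching nothing.
It also fails if it takes over 50 s, if anything falls off the work surface, if the arm or the gripper's body presses on something with over 40 N, if the wrist force passes 120 N, or if a joint passes its speed limit or range.

### The arm

A 6-joint arm with a two-finger parallel gripper is mounted at the origin on a cart in front of the work surface, level with it; the furniture and walls round the work are solid. World frame = base frame: x ahead of the robot, y to its left, z up, the work surface at z = 0. Lengths are in m, angles in rad, forces in N, time in s.
With the tool pointing down it reaches from about 0.4 to 0.825 m from the base axis. Payload 7 kg.
Tool frame: the origin (TCP) lies midway between the tips of the shut fingers; the grasp point (between the pads) lies env.tcp_to_grasp behind it (env.tcp_to_grasp is the distance from the TCP to the grasp point, in m); z points along the fingers, y is the line along which they close (so a half turn about z gives the same grasp; the last joint's range is limited). The gripper opens to 85 mm and grips with 20 to 120 N. Pads are 22 mm wide; open, the fingers measure 114 mm over their backs; the gripper's body (76 mm by 85 mm) begins 54 mm behind the grasp point. The pads swing forward as they close: fully open they stand 13 mm farther back than shut.
Start: joints at [1.506, 0.359, 0.012, 0, -1.224, -0.288], TCP at [0.233, 0.633, 0.197] pointing down, gripper open.
Joint ranges: [-3.07, 3.07], [-1.43, 2.12], [-1.02, 1.25], [-3.03, 1.67], [-3.05, -0], [-3.03, 3.03]. Speed limits (rad/s): [2.39, 2.39, 3.01, 3.14, 3.14, 3.14].

### API

Orientations are given as [roll, pitch, yaw] about the fixed x, y, z axes, in that order (R = Rz(yaw) Ry(pitch) Rx(roll)).
In Python, from bench import env gives the robot as it stands. The module is installed in compiled form; this text tells all that it offers.
- The arm moves only by the shell command python3 -m creep 'ROWS' [FORCE]. ROWS is JSON, a list that holds one entry, the list of rows, each a list of 7 numbers: the opening, from 0 (shut) to 1 (fully open), then the shift along the tool's x, y, z normalised to -1 to 1, where 1 is 80 mm, then the turn, a rotation vector about the tool's x, y, z normalised to -1 to 1, where 1 is 180 degrees. A call has 1 to 20 rows; each row is the pose to reach, as a shift and turn from the pose commanded when the call began, along the tool's axes at that moment, turning the shorter way round; what a row does not reach only later rows make up. A row lasts 1/10 s, in which the tool goes at most 50 mm and 8.59 degrees, less where a joint would pass 70% of its speed; a pose out of reach is approached as far as the arm can. A call with a number of a shift or a turn outside -1 to 1 is refused whole. A call with a gripper value outside its range is refused whole. The fingers move at their own pace and stop on an object; FORCE is the grip in N (left out, the last holds). Time passes only in rows, so rows that repeat a pose let the fingers close. It gives the time, the measured TCP pose, the force, the opening and the grip force at its end, in the units of the state.
- env.state(): the state, without advancing time (a new reading comes with each control period).
- env.read_camera(name): name is "scene" or "top" or "wrist"; returns the picture (420x560x3 uint8, red, green, blue); there is no depth.
- env.get_calibration(name): a dict with "fx", "fy", "cx", "cy" (pixels), "extrinsics" (4x4, takes a point from camera to world coordinates). Camera axes: x right, y up, looking along -z (the intrinsics and any distortion apply to the point x, -y, -z); pixel columns grow to the right and rows downward; lengths in m; the calibration is good to about 2 mm. A picture is of the moment at which its call begins: read the wrist's pose just before it. get_calibration takes no time and is no camera call; for the wrist camera it gives the pose at the moment of the call.
- env.sign_off(): hands the job in; it is judged then, once.
The state is a dict: "clock": time; "q": joint angles; "dq": joint speeds; "joint_torque": joint torques, N m; "ee_pos": TCP position; "tool_rot": TCP orientation; "ft_force": force on the tool from outside, world axes, zero at the start; "wrist_torque": the same for the moment, N m; "gripper_width": finger opening in m; "gripper_force": force on a finger pad.
Only numpy, scipy, OpenCV 4.12 (cv2) and the standard library are available. Lean on these libraries where they do the work, as an engineer would, in place of code of your own. Each camera call takes 0.05 s, during which the arm holds its last target. There are 200 camera calls.

## Working session

There is one attempt and no reset: what is moved stays moved. The work goes in short steps, Python scripts to look and compute and a shell command to move; the robot and the scene stay as the last step left them, time stands still between calls to the robot, and variables do not carry over. Pictures are saved under pics/ and viewed, at most 10 in all, crops included, and the job is handed in when it is done.

```bash
mkdir -p pics; ls
python3 - <<'E'
from bench import env
import cv2,numpy as np
for n in("scene","top","wrist"):
    c=env.get_calibration(n);print(n,{k:np.round(v,3).tolist() for k,v in c.items()})
    cv2.imwrite(f"pics/{n}0.png",env.read_camera(n)[:,:,::-1])
s=env.state();print(s,env.tcp_to_grasp)
E
```

```text
pics
scene {'fx': 461.239, 'fy': 461.239, 'cx': 274.451, 'cy': 210.93, 'extrinsics': [[-0.821, 0.244, -0.516, -0.141], [-0.571, -0.345, 0.745, 1.17], [0.004, 0.906, 0.422, 0.681], [0.0, 0.0, 0.0, 1.0]]}
top {'fx': 441.568, 'fy': 441.568, 'cx': 274.468, 'cy': 218.566, 'extrinsics': [[0.346, 0.786, -0.512, -0.197], [-0.938, 0.292, -0.185, -0.16], [0.004, 0.545, 0.839, 1.379], [0.0, 0.0, 0.0, 1.0]]}
wrist {'fx': 368.485, 'fy': 368.485, 'cx': 273.664, 'cy': 209.915, 'extrinsics': [[-0.345, 0.902, 0.259, 0.298], [-0.939, -0.332, -0.093, 0.608], [0.002, -0.275, 0.961, 0.373], [0.0, 0.0, 0.0, 1.0]]}
{'clock': 0.15, 'q': array([ 1.50609465e+00,  3.59223837e-01,  1.12493606e-02, -2.64583233e-04,
       -1.22409455e+00, -2.88061649e-01]), 'dq': array([-0.00309492, -0.00080719,  0.00264247,  0.00218267,  0.0009105 ,
       -0.00165507]), 'joint_torque': array([-1.15393410e-03, -5.83873272e+01,  2.93649298e+01,  6.94039777e+00,
       -4.28618703e-03, -3.41788208e-06]), 'ee_pos': array([0.23311529, 0.63302134, 0.19616749]), 'tool_rot': array([ 3.14030172e+00, -1.23092017e-04, -3.52853310e-01]), 'ft_force': array([-0.41258579,  0.87549151,  0.60083595]), 'wrist_torque': array([-0.03609474,  0.00725671, -0.00417483]), 'gripper_force': 0.0, 'gripper_width': 0.08543199203981733} 0.0187
```

View pics/top0.png

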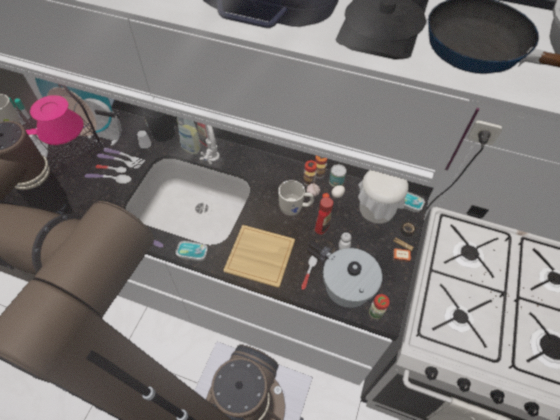

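View pics/scene0.png

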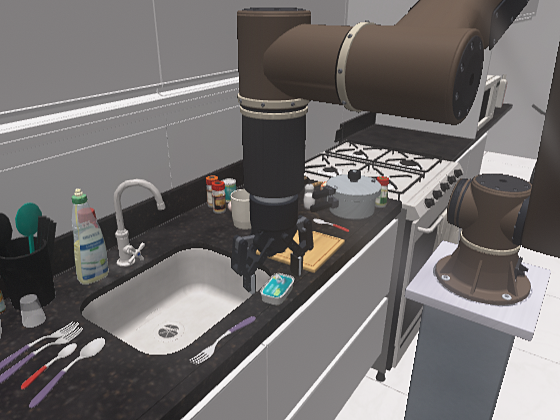

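The top view shows the knob at about (354,268), the handle pointing up and left towards (315,248), the board at (260,255), the spoon at (309,272), the sauce bottle at (325,215), the spice jar at (380,305) and the salt at (346,241). The scene view matches this. The gripper is over the sink front.

```bash
cat > h.py <<'E'
from bench import env
import cv2,numpy as np
def ray(c,u,v):
    E=np.array(c["extrinsics"]);d=E[:3,:3]@np.array([(u-c["cx"])/c["fx"],-(v-c["cy"])/c["fy"],-1]);return E[:3,3],d
def onz(c,u,v,z):
    o,d=ray(c,u,v);return o+d*(z-o[2])/d[2]
def proj(c,p):
    E=np.array(c["extrinsics"]);q=E[:3,:3].T@(np.array(p)-E[:3,3]);return c["cx"]+c["fx"]*q[0]/-q[2],c["cy"]-c["fy"]*q[1]/-q[2]
E
python3 - <<'E'
from h import *
i=cv2.imread("pics/top0.png");cv2.imwrite("pics/topc.png",cv2.resize(i[170:320,220:420],None,fx=4,fy=4,interpolation=cv2.INTER_CUBIC))
c=env.get_calibration("top")
for n,u,v,z in[("knob",354,268,.151),("hend",315,248,.102),("board",260,255,.014),("salt",346,237,.09),("jar",381,299,.106),("sauce",326,200,.165),("spoon",309,272,.005)]:print(n,np.round(onz(c,u,v,z),3))
E
```

```text
knob [ 0.467 -0.182  0.151]
hend [ 0.521 -0.044  0.102]
board [0.476 0.137 0.014]
salt [ 0.605 -0.128  0.09 ]
jar [ 0.418 -0.288  0.106]
sauce [ 0.675 -0.029  0.165]
spoon [ 0.478 -0.044  0.005]
```

View pics/topc.png

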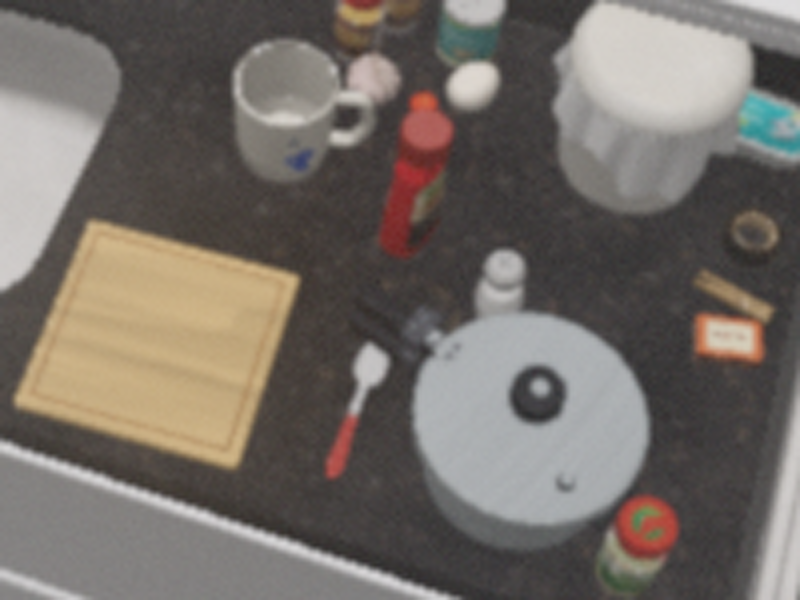

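The crop shows the board corners at crop positions (90,222), (298,275), (237,467) and (18,405), the knob at (539,390), the catch at (422,330) and the handle tip at (362,308). The lid yaw is about 67°. Next I raise the tool, turn it across the handle (tool yaw about -113°) and travel over the catch.

```bash
python3 -m creep '[[[1,0,0,-1,0,0,0.13],[1,0,0,-1,0,0,0.26],[1,0,0,-1,0,0,0.39],[1,0,0,-1,0,0,0.517],[1,0,0,-1,0,0,0.517],[1,0,0,-1,0,0,0.517],[1,0,0,-1,0,0,0.517],[1,0,0,-1,0,0,0.517],[1,0,0,-1,0,0,0.517],[1,0,0,-1,0,0,0.517],[1,0,0,-1,0,0,0.517],[1,0,0,-1,0,0,0.517]]]' 60
python3 -m creep '[[[1,1,-1,0,0,0,0],[1,1,-1,0,0,0,0],[1,1,-1,0,0,0,0]]]'
python3 -m creep '[[[1,1,-1,0,0,0,0],[1,1,-1,0,0,0,0],[1,1,-1,0,0,0,0]]]'
python3 -m creep '[[[1,1,-1,0,0,0,0],[1,1,-1,0,0,0,0],[1,1,-1,0,0,0,0]]]'
python3 -m creep '[[[1,1,-1,0,0,0,0],[1,1,-1,0,0,0,0],[1,1,-1,0,0,0,0]]]'
python3 -m creep '[[[1,1,-1,0,0,0,0],[1,1,-1,0,0,0,0],[1,1,-1,0,0,0,0]]]'
python3 -m creep '[[[1,1,-1,0,0,0,0],[1,1,-1,0,0,0,0],[1,1,-1,0,0,0,0],[1,1,-1,0,0,0,0]]]'
python3 - <<'E'
from h import *
c=env.get_calibration("wrist");np.save("c1.npy",c,allow_pickle=True)
cv2.imwrite("pics/w1.png",env.read_camera("wrist")[:,:,::-1]);s=env.state();print(s["clock"],s["ee_pos"],s["tool_rot"],s["q"])
E
```

```text
clock: 1.35
ee_pos: [0.2332, 0.6332, 0.2765]
tool_rot: [-3.141, -0.001, -1.979]
ft_force: [-0.3, 0.0, -0.1]
gripper_width: 0.0858
gripper_force: 0.0
clock: 1.65
ee_pos: [0.2762, 0.5248, 0.2776]
tool_rot: [-3.142, 0.0, -1.974]
ft_force: [-1.3, 0.8, 1.3]
gripper_width: 0.0858
gripper_force: 0.0
clock: 1.95
ee_pos: [0.3179, 0.4198, 0.2777]
tool_rot: [3.141, 0.001, -1.975]
ft_force: [0.6, 1.0, 1.0]
gripper_width: 0.0852
gripper_force: 0.0
clock: 2.25
ee_pos: [0.3595, 0.315, 0.2774]
tool_rot: [-3.142, 0.001, -1.975]
ft_force: [0.0, 0.7, 0.0]
gripper_width: 0.0853
gripper_force: 0.0
clock: 2.55
ee_pos: [0.4014, 0.2103, 0.2772]
tool_rot: [-3.141, 0.0, -1.976]
ft_force: [-0.8, 0.5, 0.3]
gripper_width: 0.0854
gripper_force: 0.0
clock: 2.85
ee_pos: [0.4435, 0.1053, 0.277]
tool_rot: [-3.141, -0.0, -1.977]
ft_force: [-0.8, 0.2, -0.1]
gripper_width: 0.0856
gripper_force: 0.0
clock: 3.25
ee_pos: [0.4852, 0.0015, 0.2764]
tool_rot: [3.141, -0.001, -1.978]
ft_force: [0.6, 0.7, -0.9]
gripper_width: 0.0855
gripper_force: 0.0
3.3 [0.484813   0.00250718 0.27650824] [ 3.14094575e+00 -3.43836674e-04 -1.97767678e+00] [ 4.11687211e-01 -5.34294273e-03 -2.58552909e-01 -2.45188476e-04
 -1.31827943e+00 -8.18506431e-01]
```

View pics/w1.png

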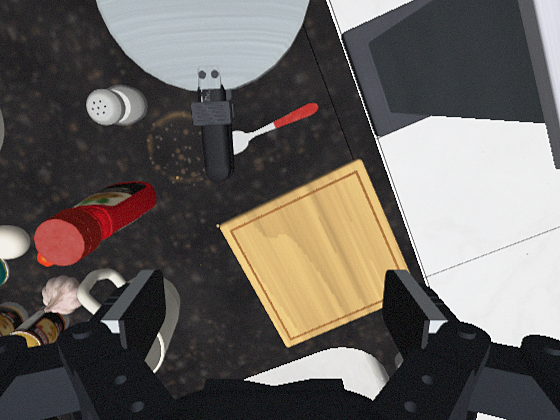

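The wrist view shows the catch saddle centred at about (213,113), the handle tip at (219,178), the rivets at (202,75) and (214,74), and board corners at (219,226), (359,160) and (289,347).

```bash
cat > m.py <<'E'
from h import *
i=cv2.imread("pics/w1.png");c=np.load("c1.npy",allow_pickle=True).item()
g=i.max(2)
# handle edges rows 130..170 (dark)
P=[]
for r in range(132,166,3):
    xs=np.where(cv2.GaussianBlur(g,(3,3),0)[r,190:245]<32)[0]+190
    print(r,xs.min(),xs.max())
hsv=cv2.cvtColor(i,cv2.COLOR_BGR2HSV)
m=cv2.inRange(hsv,(12,50,110),(28,255,255));m=cv2.morphologyEx(m,cv2.MORPH_OPEN,np.ones((5,5)))
k=max(cv2.findContours(m,0,2)[0],key=cv2.contourArea)
print(cv2.approxPolyDP(k,12,True)[:,0].tolist())
b=[onz(c,*p,.014) for p in[(219,226),(359,160),(289,347)]];print("board",np.round(b,4),np.linalg.norm(b[1]-b[0]),np.linalg.norm(b[2]-b[0]),"centre",(b[1]+b[2])/2)
K=onz(env.get_calibration("top"),354.75,267.5,.151);C=onz(c,213,113.5,.119);T=onz(c,219.5,178,.102);R=onz(c,208,74.5,.112)
for n,p in(("K",K),("catch",C),("tip",T),("rivet",R)):print(n,np.round(p,4),np.linalg.norm((p-K)[:2]),np.degrees(np.arctan2(*(p-K)[[1,0]])))
print(np.degrees(np.arctan2(*(T-C)[[1,0]])),np.degrees(np.arctan2(*(T-R)[[1,0]])))
E
python3 m.py
```

```text
132 226 230
135 202 230
138 202 230
141 203 231
144 227 231
147 203 231
150 204 231
153 204 232
156 228 233
159 205 233
162 205 233
165 205 233
[[361, 160], [220, 225], [286, 346], [381, 308], [385, 271], [406, 269]]
board [[0.5776 0.0442 0.014 ]
 [0.3881 0.0355 0.014 ]
 [0.565  0.2423 0.014 ]] 0.18974927416819365 0.19850128362429476 centre [0.47656299 0.13893693 0.014     ]
K [ 0.4699 -0.1842  0.151 ] 0.0 0.0
catch [ 0.5084 -0.0775  0.119 ] 0.11344959708869536 70.15535101667444
tip [ 0.5317 -0.0213  0.102 ] 0.17423909599822676 69.22349747352852
rivet [ 0.4991 -0.1091  0.112 ] 0.08052295012785474 68.73518497517371
67.48544658546473 69.64304051933901
```

```bash
python3 -m creep '[[[0.75,0.81,-0.675,0,0,0,-0.015],[0.75,0.81,-0.675,0,0,0,-0.015],[0.75,0.81,-0.675,0.5,0,0,-0.015],[0.75,0.81,-0.675,1,0,0,-0.015],[0.75,0.81,-0.675,1,0,0,-0.015],[0.75,0.81,-0.675,1,0,0,-0.015]]]'
python3 -m creep '[[[0.75,0,0,0.35,0,0,0],[0.75,0,0,0.6,0,0,0],[0.75,0,0,0.8,0,0,0],[0.75,0,0,0.8,0,0,0]]]'
python3 - <<'E'
from h import *
c=env.get_calibration("wrist");np.save("c2.npy",c,allow_pickle=True)
cv2.imwrite("pics/w2.png",env.read_camera("wrist")[:,:,::-1]);s=env.state();print(s["clock"],s["ee_pos"],s["tool_rot"],s["q"])
E
```

```text
clock: 3.9
ee_pos: [0.5089, -0.0772, 0.1977]
tool_rot: [3.141, -0.001, -1.927]
ft_force: [0.4, -0.2, 0.9]
gripper_width: 0.0645
gripper_force: 0.0
clock: 4.3
ee_pos: [0.509, -0.0772, 0.1336]
tool_rot: [-3.141, -0.0, -1.928]
ft_force: [0.3, -1.3, 1.0]
gripper_width: 0.0645
gripper_force: 0.0
4.35 [ 0.5096905  -0.07735357  0.1346427 ] [-3.13992499e+00  3.65249650e-04 -1.92809373e+00] [ 2.31126192e-01  1.47376509e-01 -4.26426061e-01  7.41158157e-04
 -9.95403961e-01 -5.88826721e-01]
```

View pics/w2.png

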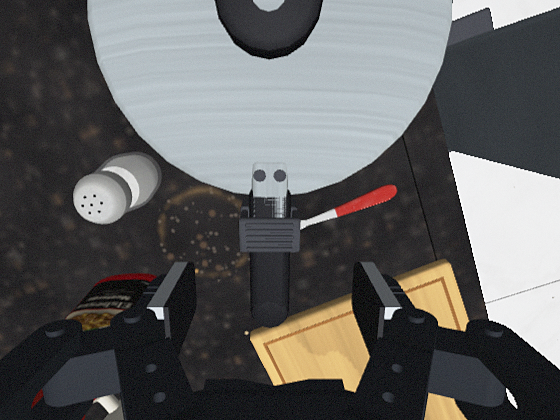

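The close view shows the catch top at rows 219-250, columns 240-299, centred at (270,235). The handle is vertical in the picture and the fingers straddle it.

Run:
```python
from h import *
c=np.load("c2.npy",allow_pickle=True).item();s=env.state();p=s["ee_pos"];y=s["tool_rot"][2]
X=np.array([np.cos(y),np.sin(y)]);Y=np.array([np.sin(y),-np.cos(y)])
for n,u,v,z in[("c",269.7,235,.119),("cl",240,219,.119),("cr",299,219,.119),("cb",270,250,.119),("r1",260,175,.112),("r2",280,175,.112),("tip",269,326,.102),("h1",250,290,.112),("h2",289,290,.112),("knobedge",269,57,.14)]:
    q=onz(c,u,v,z);d=(q-p)[:2];print(n,np.round(q,4),"tool",np.round([d@X,d@Y],4))
```

```text
c [ 0.5098 -0.0792  0.119 ] tool [ 0.0017 -0.0007]
cl [ 0.5217 -0.0935  0.119 ] tool [ 0.011  -0.0169]
cr [ 0.4916 -0.0823  0.119 ] tool [0.011  0.0153]
cb [ 0.5127 -0.0708  0.119 ] tool [-0.0072 -0.0006]
r1 [ 0.5035 -0.1113  0.112 ] tool [ 0.0339 -0.006 ]
r2 [ 0.4932 -0.1075  0.112 ] tool [0.034  0.0049]
tip [ 0.5346 -0.0152  0.102 ] tool [-0.0669 -0.0015]
h1 [ 0.5341 -0.0483  0.112 ] tool [-0.0357 -0.0127]
h2 [ 0.5122 -0.0402  0.112 ] tool [-0.0357  0.0106]
knobedge [ 0.4785 -0.1625  0.14  ] tool [ 0.0906 -0.0006]
```

```bash
python3 -m creep '[[[0.75,0.02,-0.01,0.3,0,0,0],[0.75,0.02,-0.01,0.57,0,0,0],[0.75,0.02,-0.01,0.57,0,0,0],[0.75,0.02,-0.01,0.57,0,0,0]]]' 25
python3 -m creep '[[[0.3,0,0,0,0,0,0],[0.3,0,0,0,0,0,0],[0.3,0,0,0,0,0,0],[0.3,0,0,0,0,0,0],[0.3,0,0,0,0,0,0],[0.3,0,0,0,0,0,0],[0.3,0,0,0,0,0,0]]]' 25
```

```text
clock: 4.75
ee_pos: [0.5101, -0.0796, 0.0893]
tool_rot: [-3.14, 0.001, -1.929]
ft_force: [-0.3, 0.4, -0.3]
gripper_width: 0.0643
gripper_force: 0.0
clock: 5.45
ee_pos: [0.5087, -0.0799, 0.0873]
tool_rot: [3.141, -0.0, -1.93]
ft_force: [-0.5, 0.0, -0.2]
gripper_width: 0.0257
gripper_force: 0.0
```

Run:
```python
from h import *
cv2.imwrite("pics/w3.png",env.read_camera("wrist")[:,:,::-1]);s=env.state();print(s["clock"],s["ee_pos"],s["gripper_width"],s["gripper_force"],s["ft_force"])
```

```text
5.5 [ 0.5086909  -0.07987874  0.08725577] 0.025371856480460867 0.0 [-0.0271865  -0.59333332 -0.98020169]
```

View pics/w3.png

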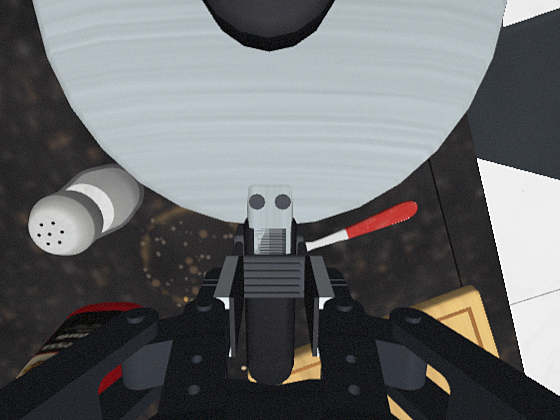

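The pads stand either side of the catch (columns 245-305) with a little space left. I close fully.

```bash
python3 -m creep '[[[0,0,0,0,0,0,0],[0,0,0,0,0,0,0],[0,0,0,0,0,0,0],[0,0,0,0,0,0,0],[0,0,0,0,0,0,0]]]' 25
```

```text
clock: 6.0
ee_pos: [0.5087, -0.0799, 0.0873]
tool_rot: [3.142, -0.0, -1.93]
ft_force: [-0.0, -0.8, 0.2]
gripper_width: -0.0001
gripper_force: 0.0
```

Run:
```python
from h import *
a=env.read_camera("wrist")[:,:,::-1];b=env.read_camera("top")[:,:,::-1];cv2.imwrite("pics/w4.png",np.vstack([a[150:,100:500],cv2.resize(b[220:300,280:400],(400,267))]));s=env.state();print(s["clock"],s["ee_pos"],s["gripper_width"],s["gripper_force"],s["ft_force"],s["wrist_torque"])
```

```text
6.1 [ 0.50869937 -0.0798421   0.08729254] -6.493126884286849e-05 0.0 [ 0.37519351 -0.98549408  0.6715992 ] [-0.00646588 -0.01855818 -0.00071026]
```

View pics/w4.png

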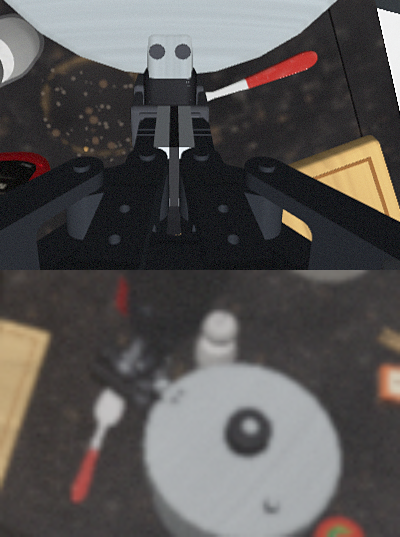

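Run:
```python
from h import *
a=cv2.imread("pics/w3.png")[180:400,180:360];b=cv2.imread("pics/w4.png")[30:250,80:260]
cv2.imwrite("pics/z.png",cv2.convertScaleAbs(cv2.resize(np.hstack([a,b]),None,fx=2.2,fy=2.2,interpolation=cv2.INTER_CUBIC),alpha=1.8,beta=15))
```

```text
(no output)
```

View pics/z.png

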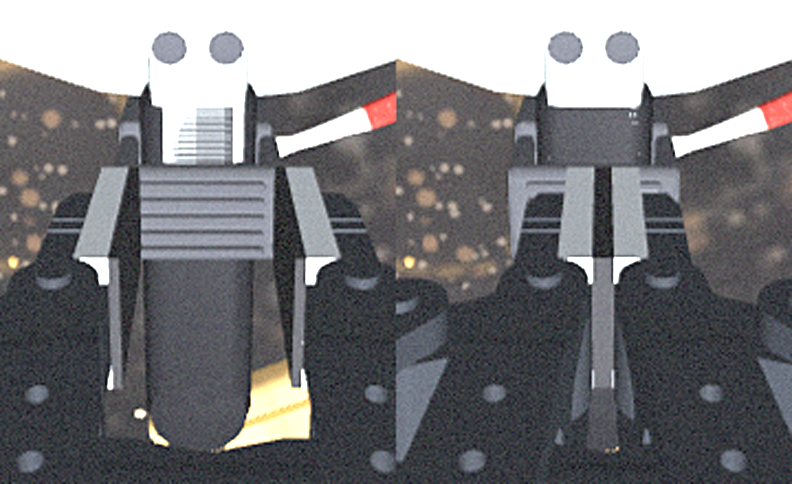

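The zoom shows that the pads closed above the catch: its top is visible under them. The catch is therefore lower relative to the tool than I assumed, so I triangulate its height.

Run:
```python
from h import *
c1=np.load("c1.npy",allow_pickle=True).item();c2=np.load("c2.npy",allow_pickle=True).item();c3=env.get_calibration("wrist");t=env.get_calibration("top")
for n,c in(("1",c1),("2",c2),("3",c3)):print(n,np.round(np.array(c["extrinsics"])[:3,3],4))
print(env.state()["ee_pos"])
def tri(L):
    A=np.zeros((3,3));b=np.zeros(3)
    for c,u,v in L:
        o,d=ray(c,u,v);d=d/np.linalg.norm(d);M=np.eye(3)-np.outer(d,d);A+=M;b+=M@o
    p=np.linalg.solve(A,b);return np.round(p,4),[np.round(np.array(proj(c,p))-(u,v),1).tolist() for c,u,v in L]
print("rivets",tri([(c1,208,74.5),(c2,270,175),(c3,269.7,201.7)]))
print("rivet 1,2",tri([(c1,208,74.5),(c2,270,175)]))
print("spoon tip red",tri([(c1,314,107),(c2,394,190),(c3,413,208)]))
print("board corner",tri([(c1,219.5,225.5),(t,294.5,238.75)]),tri([(c1,360,160),(t,220+237/4,170+467/4)]))
print("rivet top-view",tri([(c2,270,175),(t,220+452/4,170+348/4)]))
# pad widths: shut pad top-near edge etc. in w4: tips
```

```text
1 [ 0.4565 -0.0633  0.4536]
2 [ 0.4834 -0.1434  0.3107]
3 [ 0.483  -0.146   0.2644]
[ 0.50869937 -0.0798421   0.08729254]
rivets (array([ 0.4987, -0.1092,  0.112 ]), [[0.4, -0.3], [-0.6, 0.5], [-0.1, -0.2]])
rivet 1,2 (array([ 0.4988, -0.1092,  0.1117]), [[0.4, -0.3], [-0.6, 0.4]])
spoon tip red (array([ 0.4135, -0.0424,  0.0063]), [[0.5, -0.5], [-1.0, 0.6], [0.3, 0.1]])
board corner (array([0.5741, 0.0421, 0.0249]), [[0.1, 0.7], [0.2, 0.2]]) (array([0.3868, 0.0341, 0.0143]), [[-0.4, -1.4], [-0.5, -0.3]])
rivet top-view (array([ 0.4978, -0.1103,  0.1217]), [[0.1, 1.4], [0.2, 0.1]])
```

Run:
```python
from h import *
c=env.get_calibration("wrist");s=env.state();p=s["ee_pos"];y=s["tool_rot"][2];X=np.array([np.cos(y),np.sin(y),0])
for h in(0,.0187,.03,.04,.05,.06):print(h,[np.round(proj(c,p+X*k+[0,0,h]),0).tolist() for k in(.011,-.011)])
C=onz(c,269.7,256,.119);print(C)
```

```text
0 [[272.0, 227.0], [272.0, 267.0]]
0.0187 [[272.0, 240.0], [272.0, 284.0]]
0.03 [[272.0, 250.0], [272.0, 296.0]]
0.04 [[272.0, 259.0], [272.0, 308.0]]
0.05 [[272.0, 270.0], [272.0, 321.0]]
0.06 [[271.0, 282.0], [272.0, 337.0]]
[ 0.50646166 -0.08845139  0.119     ]
```

```bash
python3 -m creep '[[[0.75,0,0,-0.1,0,0,0],[0.75,0,0,-0.1,0,0,0],[0.75,0,0,-0.1,0,0,0],[0.75,0,0,-0.1,0,0,0],[0.75,0,0,-0.1,0,0,0],[0.75,0,0,-0.1,0,0,0],[0.75,0,0,-0.1,0,0,0],[0.75,0,0,0,0,0,0],[0.75,0,0,0.1,0,0,0],[0.75,0,0,0.2,0,0,0],[0.75,0,0,0.31,0,0,0],[0.75,0,0,0.31,0,0,0]]]' 25
python3 -m creep '[[[0,0,0,0,0,0,0],[0,0,0,0,0,0,0],[0,0,0,0,0,0,0],[0,0,0,0,0,0,0],[0,0,0,0,0,0,0],[0,0,0,0,0,0,0],[0,0,0,0,0,0,0]]]' 25
```

```text
clock: 7.3
ee_pos: [0.5076, -0.08, 0.0608]
tool_rot: [3.139, -0.001, -1.93]
ft_force: [-0.4, -0.4, 0.8]
gripper_width: 0.0641
gripper_force: 0.0
clock: 8.0
ee_pos: [0.5096, -0.0798, 0.063]
tool_rot: [-3.14, 0.001, -1.93]
ft_force: [2.9, -1.6, 1.8]
gripper_width: 0.0335
gripper_force: 28.7
```

The grip holds at 33.5 mm, so the real fingertips sit about 35 mm behind the reported TCP. Now I pull the catch outward.

```bash
python3 -m creep '[[[0,-0.05,0,0,0,0,0],[0,-0.1,0,0,0,0,0],[0,-0.15,0,0,0,0,0],[0,-0.18,0,0,0,0,0],[0,-0.18,0,0,0,0,0]]]'
python3 -m creep '[[[0,-0.015,0,0,0,0,0],[0,-0.03,0,0,0,0,0],[0,-0.03,0,0,0,0,0]]]'
```

```text
clock: 8.5
ee_pos: [0.5143, -0.0662, 0.0629]
tool_rot: [-3.141, 0.0, -1.929]
ft_force: [3.2, -1.7, 5.1]
gripper_width: 0.0335
gripper_force: 29.0
clock: 8.8
ee_pos: [0.5139, -0.0649, 0.0627]
tool_rot: [3.141, -0.002, -1.929]
ft_force: [0.4, -5.7, 6.6]
gripper_width: 0.0336
gripper_force: 29.2
```

```bash
python3 -m creep '[[[0,-0.015,0,0,0,0,0],[0,-0.03,0,0,0,0,0],[0,-0.03,0,0,0,0,0]]]'
python3 - <<'E'
from h import *
s=env.state();print(s["ee_pos"],s["ft_force"])
cv2.imwrite("pics/w5.png",env.read_camera("wrist")[:,:,::-1])
E
```

```text
clock: 9.1
ee_pos: [0.514, -0.0629, 0.0625]
tool_rot: [3.14, -0.002, -1.93]
ft_force: [-0.4, -7.1, 7.7]
gripper_width: 0.0332
gripper_force: 29.2
[ 0.51404276 -0.06291555  0.0624993 ] [-0.39856541 -7.12756267  7.67104277]
```

```bash
python3 -m creep '[[[0,-0.015,0,0,0,0,0],[0,-0.03,0,0,0,0,0],[0,-0.03,0,0,0,0,0]]]'
```

```text
clock: 9.45
ee_pos: [0.514, -0.062, 0.0624]
tool_rot: [3.139, -0.005, -1.93]
ft_force: [-0.7, -13.5, 8.1]
gripper_width: 0.0336
gripper_force: 29.4
```

```bash
python3 -m creep '[[[0.7,0.03,0,0,0,0,0],[0.7,0.03,0,0,0,0,0],[0.7,0.03,0,0,0,0,0],[0.7,0.03,0,0,0,0,0],[0.7,-0.15,0,0,0,0,0],[0.7,-0.27,0,0.1,0,0,0],[0.7,-0.27,0,0.13,0,0,0],[0.7,-0.27,0,0.13,0,0,0]]]' 40
python3 - <<'E'
from h import *
c=env.get_calibration("wrist");i=env.read_camera("wrist")[:,:,::-1];s=env.state()
cv2.imwrite("pics/w6.png",np.hstack([i[120:420,130:410]]))
E
python3 -m creep '[[[0,0,0,0,0,0,0],[0,0,0,0,0,0,0],[0,0,0,0,0,0,0],[0,0,0,0,0,0,0],[0,0,0,0,0,0,0],[0,0,0,0,0,0,0],[0,0,0,0,0,0,0]]]'
```

```text
clock: 10.25
ee_pos: [0.5234, -0.0389, 0.0512]
tool_rot: [3.14, -0.001, -1.929]
ft_force: [-0.1, -0.6, 0.2]
gripper_width: 0.0598
gripper_force: 0.0
clock: 11.0
ee_pos: [0.5238, -0.0396, 0.0523]
tool_rot: [-3.142, -0.0, -1.93]
ft_force: [-1.6, -1.1, 4.2]
gripper_width: 0.0232
gripper_force: 43.5
```

View pics/w6.png

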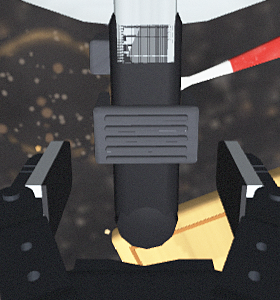

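The view shows the catch moved well outward and clear of the fork. The handle is gripped at 23 mm, so I turn the lid 30° counter-clockwise.

```bash
python3 -m creep '[[[0,0.004,0.125,0,0,0,-0.0208],[0,0.016,0.25,0,0,0,-0.0417],[0,0.037,0.373,0,0,0,-0.0625]]]'
python3 -m creep '[[[0,0.004,0.125,0,0,0,-0.0208],[0,0.016,0.25,0,0,0,-0.0417],[0,0.037,0.373,0,0,0,-0.0625],[0,0.065,0.495,0,0,0,-0.0833],[0,0.102,0.615,0,0,0,-0.104],[0,0.102,0.615,0,0,0,-0.104]]]'
```

```text
clock: 11.3
ee_pos: [0.495, -0.0334, 0.0522]
tool_rot: [-3.141, -0.002, -1.732]
ft_force: [14.4, -25.5, -5.4]
gripper_width: 0.0234
gripper_force: 45.9
clock: 11.9
ee_pos: [0.4445, -0.0323, 0.0523]
tool_rot: [-3.141, -0.0, -1.406]
ft_force: [-1.7, -3.3, 2.8]
gripper_width: 0.0235
gripper_force: 43.5
```

```bash
python3 -m creep '[[[0.85,0,0,0,0,0,0],[0.85,0,0,0,0,0,0],[0.85,0,0,0,0,0,0],[0.85,0,0,-0.3,0,0,0],[0.85,0,0,-0.8,0,0,0],[0.85,0,0,-1,0,0,0],[0.85,0,0,-1,0,0,0]]]'
python3 -m creep '[[[0.85,0.3,0,-0.5,0,0,0],[0.85,0.7,0,-0.8,0,0,0],[0.85,1,0,-0.8,0,0,0],[0.85,1,0,-0.8,0,0,0],[0.85,1,0,-0.8,0,0,0]]]'
cat > k.py <<'E'
from h import *
c=env.get_calibration("wrist");i=env.read_camera("wrist")[:,:,::-1];s=env.state();cv2.imwrite("pics/w7.png",i)
p=s["ee_pos"];y=s["tool_rot"][2];X=np.array([np.cos(y),np.sin(y)]);Y=np.array([np.sin(y),-np.cos(y)])
print(p,y,s["clock"])
g=cv2.cvtColor(i,cv2.COLOR_BGR2GRAY)
m=cv2.morphologyEx((g<75).astype(np.uint8),cv2.MORPH_OPEN,np.ones((7,7)))
for k in cv2.findContours(m,cv2.RETR_LIST,2)[0]:
    if 800<cv2.contourArea(k)<30000:
        (u,v),r=cv2.minEnclosingCircle(k);q=onz(c,u,v,.138);d=(q-p)[:2]
        print("blob",round(u),round(v),round(r),cv2.contourArea(k)/(np.pi*r*r),np.round(q,4),"tool",np.round([d@X,d@Y],4))
l=cv2.inRange(i,(120,120,120),(255,255,255));
for k in cv2.findContours(cv2.morphologyEx(l,cv2.MORPH_OPEN,np.ones((7,7))),0,2)[0]:
    if cv2.contourArea(k)>15000:
        e=cv2.fitEllipse(cv2.convexHull(k));print("lid",np.round(e[0]),np.round(e[1]),np.round(onz(c,*e[0],.1),4))
t=env.get_calibration("top")
for n,u,v,z in[("tin",191,250,.026),("fork",158,244,.01),("spoon",309,272,.005),("mug",291,197,.1)]:print(n,np.round(onz(t,u,v,z),3))
E
python3 k.py
```

```text
clock: 12.6
ee_pos: [0.4471, -0.0311, 0.1346]
tool_rot: [-3.137, 0.001, -1.407]
ft_force: [0.2, 1.0, -0.8]
gripper_width: 0.0724
gripper_force: 0.0
clock: 13.1
ee_pos: [0.4575, -0.1109, 0.1949]
tool_rot: [3.14, 0.0, -1.409]
ft_force: [-0.0, 0.2, 0.8]
gripper_width: 0.0729
gripper_force: 0.0
[ 0.45752658 -0.11056015  0.19497805] -1.4078388196168903 13.15
blob 241 339 79 0.530246034706501 [ 0.4648 -0.0129  0.138 ] tool [-0.0952 -0.023 ]
blob 274 278 25 0.5284469779656121 [ 0.4489 -0.0653  0.138 ] tool [-0.046   0.0012]
blob 156 294 34 0.23772974733739888 [ 0.5286 -0.0401  0.138 ] tool [-0.058  -0.0815]
blob 276 105 38 0.9375704732244596 [ 0.4665 -0.1804  0.138 ] tool [0.0704 0.0024]
lid [364.  87.] [325. 451.] [ 0.4068 -0.2027  0.1   ]
tin [0.405 0.367 0.026]
fork [0.394 0.494 0.01 ]
spoon [ 0.478 -0.044  0.005]
mug [0.691 0.099 0.1  ]
```

The knob is at (0.4665,-0.1804), which fits the given radius. I move over it and turn the tool 90° so that the fingers close along the handle direction, which carries the lid's imbalance best.

```bash
python3 -m creep '[[[0.9,0.3,0.03,0,0,0,-0.1],[0.9,0.6,0.03,0,0,0,-0.2],[0.9,0.88,0.03,0,0,0,-0.3],[0.9,0.88,0.03,0,0,0,-0.4],[0.9,0.88,0.03,0,0,0,-0.5],[0.9,0.88,0.03,0,0,0,-0.5],[0.9,0.88,0.03,0,0,0,-0.5],[0.9,0.88,0.03,0,0,0,-0.5],[0.9,0.88,0.03,0,0,0,-0.5],[0.9,0.88,0.03,0,0,0,-0.5],[0.9,0.88,0.03,0,0,0,-0.5],[0.9,0.88,0.03,0,0,0,-0.5]]]' 80
python3 -m creep '[[[0.9,0,0,0.4,0,0,0],[0.9,0,0,0.8,0,0,0],[0.9,0,0,1,0,0,0],[0.9,0,0,1,0,0,0]]]'
python3 -m creep '[[[0.9,0,0,0.1,0,0,0],[0.9,0,0,0.2,0,0,0],[0.9,0,0,0.3,0,0,0],[0.9,0,0,0.38,0,0,0],[0.9,0,0,0.38,0,0,0]]]'
```

```text
clock: 14.35
ee_pos: [0.467, -0.1796, 0.1954]
tool_rot: [-3.141, 0.001, 0.166]
ft_force: [0.1, -0.2, -0.2]
gripper_width: 0.0769
gripper_force: 0.0
clock: 14.75
ee_pos: [0.4653, -0.1798, 0.1135]
tool_rot: [-3.14, 0.005, 0.162]
ft_force: [0.3, -0.0, -0.6]
gripper_width: 0.0769
gripper_force: 0.0
clock: 15.25
ee_pos: [0.4666, -0.1805, 0.0849]
tool_rot: [-3.141, 0.001, 0.164]
ft_force: [0.2, 0.5, 0.9]
gripper_width: 0.0768
gripper_force: 0.0
```

```bash
python3 -m creep '[[[0.9,0,0,0.04,0,0,0],[0.4,0,0,0.04,0,0,0],[0,0,0,0.04,0,0,0],[0,0,0,0.04,0,0,0],[0,0,0,0.04,0,0,0],[0,0,0,0.04,0,0,0],[0,0,0,0.04,0,0,0],[0,0,0,0.04,0,0,0]]]' 90
```

```text
clock: 16.05
ee_pos: [0.4675, -0.1804, 0.0832]
tool_rot: [3.142, -0.001, 0.164]
ft_force: [-0.4, 2.4, 6.1]
gripper_width: 0.0419
gripper_force: 90.5
```

```bash
python3 -m creep '[[[0,0,0,-0.05,0,0,0],[0,0,0,-0.1,0,0,0],[0,0,0,-0.2,0,0,0],[0,0,0,-0.3,0,0,0],[0,0,0,-0.4,0,0,0],[0,0,0,-0.4,0,0,0]]]'
python3 - <<'E'
from h import *
print(env.state()["wrist_torque"])
E
```

```text
clock: 16.65
ee_pos: [0.4677, -0.1807, 0.1159]
tool_rot: [3.141, -0.002, 0.164]
ft_force: [0.3, -0.1, -5.3]
gripper_width: 0.042
gripper_force: 92.3
[-0.03355498 -0.0998482   0.02688487]
```

The lid is up, weighing about 5.3 N. I raise it and refine the board centre from the first top picture.

```bash
python3 -m creep '[[[0,0,0,-0.3,0,0,0],[0,0,0,-0.6,0,0,0],[0,0,0,-0.9,0,0,0],[0,0,0,-0.9,0,0,0]]]'
python3 - <<'E'
from h import *
for f,c,z in(("top0",env.get_calibration("top"),.014),("w1",np.load("c1.npy",allow_pickle=True).item(),.014)):
    i=cv2.imread(f"pics/{f}.png");hsv=cv2.cvtColor(i,cv2.COLOR_BGR2HSV)
    m=cv2.inRange(hsv,(10,45,100),(30,255,255));m=cv2.morphologyEx(m,cv2.MORPH_OPEN,np.ones((3,3)))
    k=max(cv2.findContours(m,0,2)[0],key=cv2.contourArea)
    W=np.array([onz(c,*p,z)[:2] for p in k[:,0]],np.float32)*1000
    print(f,cv2.minAreaRect(W),cv2.boxPoints(cv2.minAreaRect(W)).round().tolist())
E
```

```text
clock: 17.05
ee_pos: [0.469, -0.181, 0.1896]
tool_rot: [3.14, -0.005, 0.164]
ft_force: [0.8, 1.2, -4.3]
gripper_width: 0.0421
gripper_force: 92.8
top0 ((306.51531982421875, 756.0992431640625), (252.41937255859375, 346.77685546875), 84.06056213378906) [[121.0, 649.0], [466.0, 613.0], [492.0, 864.0], [147.0, 900.0]]
w1 ((476.9569091796875, 137.74136352539062), (193.70870971679688, 200.18836975097656), 2.8512210845947266) [[375.0, 233.0], [385.0, 33.0], [579.0, 43.0], [569.0, 243.0]]
```

```bash
python3 -m creep '[[[0,0.02,-0.1,0,0,0,0],[0,0.06,-0.3,0,0,0,0],[0,0.12,-0.6,0,0,0,0],[0,0.19,-0.98,0,0,0,0]]]'
python3 -m creep '[[[0,0.064,-0.33,0,0,0,0],[0,0.128,-0.65,0,0,0,0],[0,0.19,-0.98,0,0,0,0]]]'
python3 -m creep '[[[0,0.064,-0.33,0,0,0,0],[0,0.128,-0.65,0,0,0,0],[0,0.19,-0.98,0,0,0,0]]]'
python3 -m creep '[[[0,0.064,-0.33,0,0,0,0.02],[0,0.128,-0.65,0,0,0,0.04],[0,0.17,-0.88,0,0,0,0.06],[0,0.19,-0.98,0,0,0,0.085],[0,0.19,-0.98,0,0,0,0.11],[0,0.19,-0.98,0,0,0,0.135],[0,0.19,-0.98,0,0,0,0.155],[0,0.19,-0.98,0,0,0,0.167],[0,0.19,-0.98,0,0,0,0.167],[0,0.19,-0.98,0,0,0,0.167]]]'
```

```text
clock: 17.45
ee_pos: [0.468, -0.1, 0.1846]
tool_rot: [-3.141, 0.003, 0.162]
ft_force: [0.7, 0.6, -5.4]
gripper_width: 0.042
gripper_force: 92.8
clock: 17.75
ee_pos: [0.4702, -0.0197, 0.1847]
tool_rot: [-3.142, 0.003, 0.164]
ft_force: [0.4, 0.2, -5.3]
gripper_width: 0.0421
gripper_force: 92.8
clock: 18.05
ee_pos: [0.4723, 0.06, 0.1847]
tool_rot: [3.141, 0.003, 0.164]
ft_force: [0.0, 0.0, -5.0]
gripper_width: 0.0421
gripper_force: 92.8
clock: 19.05
ee_pos: [0.4752, 0.1386, 0.1853]
tool_rot: [3.14, 0.001, -0.359]
ft_force: [0.6, 0.3, -5.5]
gripper_width: 0.042
gripper_force: 92.8
```

```bash
python3 -m creep '[[[0,0.02,0,0.15,0,0,0],[0,0.02,0,0.45,0,0,0],[0,0.02,0,0.75,0,0,0],[0,0.02,0,1,0,0,0]]]'
python3 -m creep '[[[0,0,0,0.3,0,0,0],[0,0,0,0.6,0,0,0],[0,0,0,0.8,0,0,0],[0,0,0,0.92,0,0,0],[0,0,0,0.92,0,0,0]]]'
python3 -m creep '[[[0,0,0,0.03,0,0,0],[0,0,0,0.06,0,0,0],[0,0,0,0.09,0,0,0],[0,0,0,0.09,0,0,0]]]'
```

```text
clock: 19.45
ee_pos: [0.4767, 0.1377, 0.1043]
tool_rot: [3.141, 0.001, -0.36]
ft_force: [-0.2, 0.4, -5.4]
gripper_width: 0.0423
gripper_force: 92.8
clock: 19.95
ee_pos: [0.4765, 0.1374, 0.0312]
tool_rot: [3.139, 0.002, -0.361]
ft_force: [-0.3, -0.2, -4.2]
gripper_width: 0.0419
gripper_force: 92.8
clock: 20.35
ee_pos: [0.4776, 0.1383, 0.0258]
tool_rot: [-3.141, -0.0, -0.361]
ft_force: [0.8, -0.2, -5.1]
gripper_width: 0.0419
gripper_force: 92.8
```

```bash
python3 -m creep '[[[0,0,0,0.02,0,0,0],[0,0,0,0.04,0,0,0],[0,0,0,0.06,0,0,0],[0,0,0,0.06,0,0,0]]]'
python3 -m creep '[[[0,0,0,0.01,0,0,0],[0,0,0,0.02,0,0,0],[0,0,0,0.02,0,0,0]]]'
python3 -m creep '[[[0,0,0,0.01,0,0,0],[0,0,0,0.02,0,0,0],[0,0,0,0.02,0,0,0]]]'
```

```text
clock: 20.75
ee_pos: [0.4774, 0.1381, 0.0207]
tool_rot: [3.141, 0.0, -0.361]
ft_force: [0.3, 0.5, -4.5]
gripper_width: 0.0422
gripper_force: 92.8
clock: 21.05
ee_pos: [0.4775, 0.1382, 0.0192]
tool_rot: [3.141, 0.0, -0.361]
ft_force: [-0.1, -0.2, -4.8]
gripper_width: 0.0422
gripper_force: 92.8
clock: 21.35
ee_pos: [0.4775, 0.1382, 0.0176]
tool_rot: [3.141, 0.0, -0.361]
ft_force: [-0.3, -0.3, -5.5]
gripper_width: 0.0419
gripper_force: 92.8
```

```bash
python3 -m creep '[[[0,0,0,0.01,0,0,0],[0,0,0,0.02,0,0,0],[0,0,0,0.02,0,0,0]]]'
python3 -m creep '[[[0,0,0,0.01,0,0,0],[0,0,0,0.01,0,0,0]]]'
python3 -m creep '[[[0,0,0,0.01,0,0,0],[0,0,0,0.01,0,0,0]]]'
```

```text
clock: 21.65
ee_pos: [0.4776, 0.1382, 0.0172]
tool_rot: [-3.141, -0.0, -0.36]
ft_force: [-5.6, -1.0, 8.9]
gripper_width: 0.0421
gripper_force: 94.4
clock: 21.85
ee_pos: [0.4776, 0.1382, 0.0171]
tool_rot: [-3.141, -0.001, -0.36]
ft_force: [-8.7, -0.6, 18.6]
gripper_width: 0.0418
gripper_force: 95.4
clock: 22.05
ee_pos: [0.4776, 0.1382, 0.0171]
tool_rot: [-3.141, -0.001, -0.36]
ft_force: [-12.5, -1.1, 28.7]
gripper_width: 0.0425
gripper_force: 96.4
```

It is seated. I relieve the push, release, and rise.

```bash
python3 -m creep '[[[0,0,0,-0.015,0,0,0],[0,0,0,-0.03,0,0,0],[0,0,0,-0.03,0,0,0]]]' 20
python3 -m creep '[[[0.55,0,0,0,0,0,0],[0.7,0,0,0,0,0,0],[0.85,0,0,0,0,0,0],[0.9,0,0,0,0,0,0],[0.9,0,0,0,0,0,0],[0.9,0,0,0,0,0,0]]]'
python3 -m creep '[[[0.9,0,0,-0.2,0,0,0],[0.9,0,0,-0.6,0,0,0],[0.9,0,0,-1,0,0,0],[0.9,0,0,-1,0,0,0]]]'
python3 -m creep '[[[0.9,0,0,-0.5,0,0,0],[0.9,0,0,-1,0,0,0],[0.9,0,0,-1,0,0,0]]]'
python3 -m creep '[[[0.9,-0.4,0,-0.4,0,0,0],[0.9,-1,0,-1,0,0,0],[0.9,-1,0,-1,0,0,0],[0.9,-1,0,-1,0,0,0]]]'
python3 - <<'E'
from h import *
a=env.read_camera("wrist")[:,:,::-1];b=env.read_camera("top")[:,:,::-1]
cv2.imwrite("pics/fin.png",np.hstack([cv2.resize(a,(460,345)),cv2.resize(b[180:330,230:400],(340,300))[:, :].copy() if 0 else cv2.copyMakeBorder(cv2.resize(b[180:330,230:400],(340,300)),0,45,0,0,0)]))
E
```

```text
clock: 22.35
ee_pos: [0.4777, 0.1384, 0.0172]
tool_rot: [-3.141, -0.0, -0.361]
ft_force: [-2.7, -0.2, 4.0]
gripper_width: 0.0421
gripper_force: 93.5
clock: 22.95
ee_pos: [0.4776, 0.1382, 0.0169]
tool_rot: [3.142, -0.0, -0.361]
ft_force: [-0.4, -0.6, 0.1]
gripper_width: 0.0771
gripper_force: 0.0
clock: 23.35
ee_pos: [0.4801, 0.1397, 0.1011]
tool_rot: [-3.136, -0.005, -0.36]
ft_force: [-0.1, 0.2, -0.8]
gripper_width: 0.0768
gripper_force: 0.0
clock: 23.65
ee_pos: [0.4804, 0.1397, 0.182]
tool_rot: [-3.135, -0.006, -0.36]
ft_force: [-1.0, -0.3, -0.0]
gripper_width: 0.0766
gripper_force: 0.0
clock: 24.05
ee_pos: [0.4024, 0.1676, 0.259]
tool_rot: [-3.137, -0.002, -0.359]
ft_force: [-0.8, 0.2, 0.6]
gripper_width: 0.0767
gripper_force: 0.0
```

View pics/fin.png

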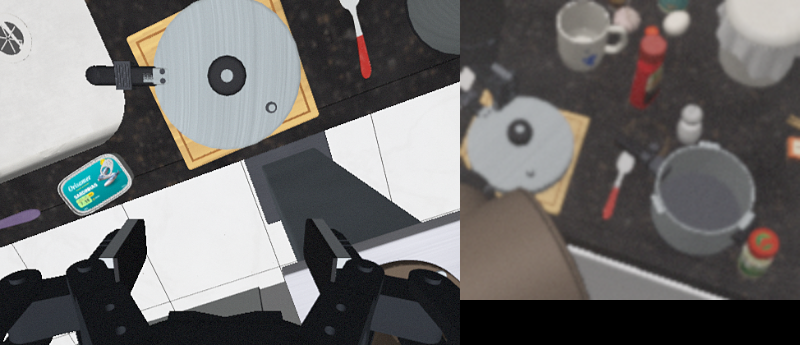

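The lid lies flat and centred on the board, with its knob at (227,75) in the left picture, its handle over the sink edge and the catch back. The pot is open, and the spoon, salt, jar, sauce bottle and mug are in place.

```bash
python3 -c "
from bench import env
print(env.sign_off())"
```

```text
the job is handed in; nothing more can be done
None
```

The catch is pulled back, and the lid is turned, lifted off and set flat on the middle of the board, with nothing else visibly moved; I handed the job in at about 24 s, but no verdict came back.

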